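# Clamp the stuck jar in the ratchet jar clamp

### The arm

A 6-joint arm with a two-finger parallel gripper is mounted at the origin on the work surface. World frame = base frame: x ahead of the robot, y to its left, z up, the work surface at z = 0. Lengths are in mm, angles in rad, forces in N, time in s.
With the tool pointing down it reaches from about 350 to 875 mm from the base axis. Payload 4.2 kg.
Tool frame: the origin (TCP) lies at the very end of the fingers, on their centre line; the grasp point (between the pads) lies 19 mm behind it; z points along the fingers, y is the line along which they close (so a half turn about z gives the same grasp; the last joint's range is limited). The gripper opens to 85 mm and grips with 20 to 120 N. Pads are 22 mm wide; open, the fingers measure 114 mm over their backs; the gripper's body (76 mm by 85 mm) begins 54 mm behind the grasp point. The pads swing forward as they close: fully open they stand 13 mm farther back than shut.
Start: joints at [0.259, 0.385, 0.008, 0, -1.194, -0.259], TCP at [624.979, 0.025, 231.312] pointing down, gripper open.
Joint ranges: [-3.14, 3.14], [-1.21, 2.06], [-1.07, 1.41], [-3.16, 2.05], [-2.99, -0.16], [-3.1, 3.1]. Speed limits (rad/s): [2.79, 2.79, 3.14, 3.14, 3.14, 3.14].

### API

Orientations are given as a unit quaternion [x, y, z, w].
In Python, from bench import read_state, get_image, camera_model, job_done gives the robot as it stands.
- The arm moves only by the shell command python3 -m handwheel 'ROWS'. ROWS is JSON, a list of rows, each a list of 7 numbers: the shift along the tool's x, y, z in m, then the turn, a rotation vector about the tool's x, y, z in rad, then the gripper's target within -1 to 1 (fully open at 1, half-way at 0, shut at -1). In form: [[dx, dy, dz, wx, wy, wz, jaw], ...]. A call has 1 to 10 rows; each row is the pose to reach, as a shift and turn from the pose commanded when the call began, along the tool's axes at that moment; what a row does not reach only later rows make up. A row lasts 1/8 s, in which the tool goes at most 62.5 mm and 10.7 degrees, less where a joint would pass 70% of its speed; a pose out of reach is approached as far as the arm can. A call with a gripper value outside its range is refused whole. The fingers move at their own pace and stop on an object; the grip force is fixed at half the most. Time passes only in rows, so rows that repeat a pose let the fingers close. It gives the time, the measured TCP pose, the force, the opening and the grip force at its end, in the units of the state.
- read_state(): the state, without advancing time (a new reading comes with each control period).
- get_image(name): name is "scene" or "side" or "wrist"; returns (picture, depth): 400x640x3 uint8, blue, green, red; 400x640 float32, mm along the optical axis (not along the pixel's ray), 0 where there is no reading.
- camera_model(name): a dict with "K" (3x3 intrinsics, pixels), "rvec" (rotation vector, rad) and "tvec" (3), from world to camera coordinates, as OpenCV has them; the wrist camera has in their place "hand_eye" (4x4, takes a point from camera to tool coordinates, whose origin is the TCP and whose axes are the flange's). Camera axes: x right, y down, z forward; pixel columns grow to the right and rows downward; lengths in mm; the calibration is good to about 2 mm. A picture is of the moment at which its call begins: read the wrist's pose just before it. camera_model takes no time and is no camera call.
- job_done(): hands the job in; it is judged then, once.
The state is a dict: "clock": time; "joints": joint angles; "joint_vel": joint speeds; "joint_efforts": joint torques, N m; "position": TCP position; "ee_rot": TCP orientation; "contact_force": force on the tool from outside, world axes, zero at the start; "wrist_torque": the same for the moment, N m; "gripper_width": finger opening in mm; "grasp_force": force on a finger pad.
Only numpy, scipy, OpenCV 4.12 (cv2) and the standard library are available. Lean on these libraries where they do the work, as an engineer would, in place of code of your own. Each camera call takes 0.05 s, during which the arm holds its last target. There are 200 camera calls.

### The job

The squat jar's lid is stuck: stand the jar upright on the board of the jar clamp, between its V jaw and its moving jaw, and let go of it. Then pump the clamp's lever handle back and forth, one tooth a stroke, until you feel that the jar is firmly gripped in the V jaw, and stop there and let go: a stroke or so after the moving jaw bites is right, much more cracks the glass. Leave the other things on the worktop where they are.

Things in the scene. Friction and masses are not known exactly. Their poses are not given: they have to be found in the camera images.
- jar_mid (a point): Centre (half-way up) of the squat jar, the only thing to be moved: upright cylinder 62 mm across and 88 mm tall, brown glass up to 71 mm, above it a steel lid 56 mm across; about 0.4 kg. z along the jar's axis. It starts on the worktop on any of three places, right or left of the clamp.
- seat (a point): Point on top of the clamp's board (14 mm above the worktop) where the jar's axis stands when the jar is home in the V jaw. The clamp is fixed, a wooden board 120 x 360 mm; its yaw varies. Clamp axes: x across, y along the board from V jaw to lever (it reaches y = -70 to +290 mm), z up. The jar may stand up to 8 mm off towards +y: the moving jaw pushes it home. Beside it, along x, fingers have room.
- vjaw: Fixed rubber-faced V jaw, 55 mm tall, on seat's -y side; origin and axes as seat. The moving jaw faces it: flat rubber 44 mm wide, 17 to 63 mm above the board, sprung (2.5 N/mm) on a toothed ram. Its gap to a seated jar is 12 to 50 mm, not told. With the jar against the V each tooth (8 mm) adds 20 N. Firmly gripped: 8 N or more; over 60 N the glass cracks.
- handle (a point): Middle of the lever's cross grip: round black bar 16 mm thick, 76 mm long, along the clamp's x; lever upright, it is 216 mm above the worktop and 197 mm from seat along +y. The shank below is 14 mm wide (x), 10 mm thick (y). Pinch the bar from above, a finger on its +y and -y sides; it turns in the grip as the lever swings (a light grip feels more).
- lever (a joint): Lever angle: 0 leaning away from the jar, 0.36 rad leaning to it, stops at both, upright at 0.18. Hinge along clamp x, 190 mm below the grip: full stroke 68 mm. It stays put. Forward past 0.32 after a return below 0.06 gives one tooth (first stroke up to two); a pawl holds it, slack up to 3 mm. At the grip a free stroke ends at 1 to 4 N; jaw force 12 N adds 2 to 3, 30 N 4 to 7, 50 N 7 to 12.
- jar: The squat jar itself; origin at the centre of its underside, z up along its axis.
- tall_bottle: Bystander: brown bottle 60 mm across, 200 mm tall; origin at its underside.
- pepper_mill: Bystander: turned dark wooden pepper mill 54 mm across, 152 mm tall; origin at its underside.
- mug: Bystander: white mug 80 mm across, 95 mm tall, beyond the clamp; origin at its underside.
- bowl: Bystander: earthenware bowl 140 mm across, 55 mm tall, with an orange in it, beyond the clamp; origin at its underside.
- spoon: Bystander: wooden spoon lying flat to the left beyond the clamp.
There are look-alikes about, which are no part of the job. What is meant by the jar is not blue or yellow, and is the larger of those in its own colour.

How it is judged (in metres and radians):
On the way, in this order (a step that is already met when the one before it is completed fails the run):
1. the squat jar stands on the clamp's board between the jaws, let go (horizontal distance between jar_mid and seat below 0.015 m and z of jar_mid in the frame of seat below 0.048 m and angle between jar_mid's own z axis and vertical below 0.1 rad and contact force between the fingers and jar below 0.3 N and value of joint lever below 0.25 rad), for 0.2 s.
2. the lever has been swung forward (value of joint lever above 0.28 rad), for 0.05 s.
3. and back (value of joint lever below 0.09 rad), for 0.05 s.
4. and forward again (value of joint lever above 0.28 rad), for 0.05 s.
At the end, for the whole second after the job is handed in: the squat jar stands upright (within 6 degrees) on the clamp's board, home in the V jaw (axis within 8 mm of the seat), at rest and pressed against the V jaw with at least 8 N, kept there by the ratchet (contact force between vjaw and jar above 8 N and horizontal distance between jar_mid and seat below 0.008 m and z of jar_mid in the frame of seat below 0.048 m and angle between jar_mid's own z axis and vertical below 0.1 rad and linear speed of jar below 0.01 m/s); the robot touches nothing.
It fails at once if the glass is pressed against the V jaw with more than 60 N (contact force between vjaw and jar above 60 N).
It fails at once if a bystander is moved more than 30 mm (distance of any of tall_bottle, pepper_mill, mug, bowl, spoon from where it was at the start of the episode above 0.03 m).
It also fails if it takes over 72 s, if anything falls off the work surface, if the arm or the gripper's body presses on something with over 40 N, if the wrist force passes 120 N, or if a joint passes its speed limit or range.

## Working session

There is one attempt and no reset: what is moved stays moved. The work goes in short steps, Python scripts to look and compute and a shell command to move; the robot and the scene stay as the last step left them, time stands still between calls to the robot, and variables do not carry over. Pictures are saved under pics/ and viewed, at most 10 in all, crops included, and the job is handed in when it is done.

```bash
mkdir -p pics
cat > h.py <<'E'
import numpy as np, cv2
from bench import *
from scipy.spatial.transform import Rotation as R
def cloud(n):
    s=read_state(); im,d=get_image(n); m=camera_model(n); K=np.array(m["K"])
    v,u=np.mgrid[:400,:640]; d=d.astype(float)
    p=np.stack([(u-K[0,2])/K[0,0]*d,(v-K[1,2])/K[1,1]*d,d],-1)
    if n=="wrist":
        H=np.array(m["hand_eye"]); p=p@H[:3,:3].T+H[:3,3]
        p=p@R.from_quat(s["ee_rot"]).as_matrix().T+np.array(s["position"])
    else:
        r=cv2.Rodrigues(np.array(m["rvec"],float))[0]; p=(p-np.array(m["tvec"]).ravel())@r
    p[d==0]=np.nan
    return im,p
E
python3 - <<'E'
from h import *
s=read_state(); print(s)
for n in("scene","side"):
    im,p=cloud(n); np.savez(n,im=im,p=p); cv2.imwrite(f"pics/{n}0.png",im)
E
```

```text
{'clock': 0.0, 'joints': array([ 2.58648802e-01,  3.85555603e-01,  6.61762277e-03, -4.98817955e-04,
       -1.19398910e+00, -2.58600159e-01]), 'joint_vel': array([ 0.0010444 , -0.00042956,  0.00156361, -0.00121389,  0.00042287,
        0.00119845]), 'joint_efforts': array([-9.55001960e-04, -3.92286408e+01,  1.88399577e+01,  4.18616563e+00,
       -4.72148502e-03,  8.27910434e-07]), 'position': array([6.24414765e+02, 4.91293772e-02, 2.30218971e+02]), 'ee_rot': array([-0.70705849,  0.70715423,  0.000736  , -0.00080441]), 'contact_force': array([0.63149878, 0.12835303, 0.44577661]), 'wrist_torque': array([-0.02625095, -0.01100096, -0.03292838]), 'grasp_force': 0.0, 'gripper_width': 85.27107673887362}
```

View pics/scene0.png

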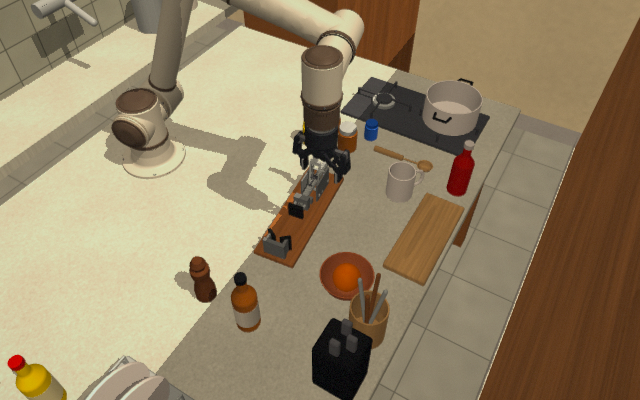

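View pics/side0.png

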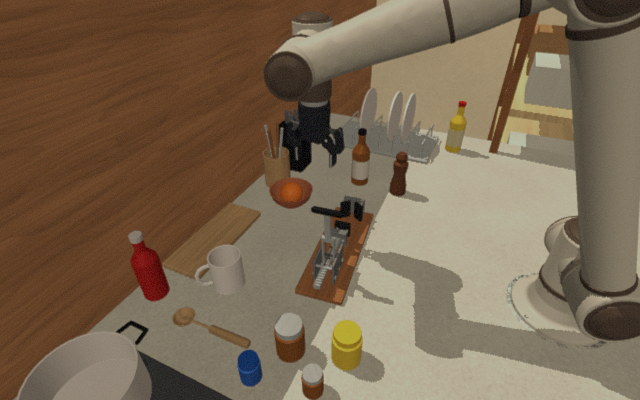

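The side view shows four candidate jars: brown (290,337), small brown (313,381), yellow (347,345) and blue (249,367). The larger brown one at (290,337) fits the description. I'll confirm it in a crop and measure.

Run:
```python
from h import *
z=np.load("side.npz"); im,p=z["im"],z["p"]
a=cv2.resize(im[190:310,270:400],None,fx=4.5,fy=4.5,interpolation=cv2.INTER_CUBIC)
b=cv2.resize(im[300:400,220:380],None,fx=3,fy=3,interpolation=cv2.INTER_CUBIC)
cv2.imwrite("pics/crop1.png",cv2.copyMakeBorder(a,0,0,0,0,0)); 
cv2.imwrite("pics/crop2.png",b)
def blob(nm,u0,v0,u1,v1,zmin,zmax):
    q=p[v0:v1,u0:u1].reshape(-1,3); q=q[(q[:,2]>zmin)&(q[:,2]<zmax)]
    c,r=cv2.minEnclosingCircle(q[:,:2].astype(np.float32)); print(nm,len(q),q.min(0).round(),q.max(0).round(),np.median(q,0).round(1),np.round(c,1),round(r,1))
blob("jarlid",272,310,308,364,84,95)
blob("jarbody",272,310,308,364,20,65)
blob("small",300,362,326,400,10,95)
blob("yellow",330,318,364,370,10,120)
blob("blue",236,347,264,388,10,120)
blob("bar",308,200,345,225,190,240)
blob("board",295,200,376,305,8,18)
for uv in[(300,292),(342,299),(372,212),(327,211),(352,209),(342,228)]: print(uv,p[uv[1],uv[0]].round(1))
# board outline by colour
```

```text
jarlid 523 [486. 330.  84.] [541. 386.  90.] [511.9 359.6  87. ] [512.8 358.1] 27.9
jarbody 385 [482. 344.  20.] [538. 390.  65.] [496.9 382.1  43.3] [511.3 361. ] 30.5
small 634 [412. 396.  10.] [452. 437.  62.] [428.5 423.9  55.8] [432.6 415.7] 21.0
yellow 1257 [369. 297.  10.] [430. 356.  90.] [395.1 341.3  76.4] [399.6 325.9] 30.9
blue 668 [534. 401.  10.] [598. 465.  64.] [548.9 451.   55.5] [569.4 430.1] 41.1
bar 266 [488. 134. 190.] [562. 154. 224.] [524.4 146.4 217.8] [525.1 144.2] 37.3
board 2391 [ 459. -146.    8.] [728. 222.  18.] [510.8 104.3  12.9] [569.7  40.6] 200.0
(300, 292) [562.4 218.7   9.9]
(342, 299) [461.2 196.6  11.2]
(372, 212) [ 509.9 -174.1   -2.9]
(327, 211) [522.8 148.4 221.7]
(352, 209) [ 559.1 -122.    29.5]
(342, 228) [540.6   5.9  57.8]
```

View pics/crop1.png

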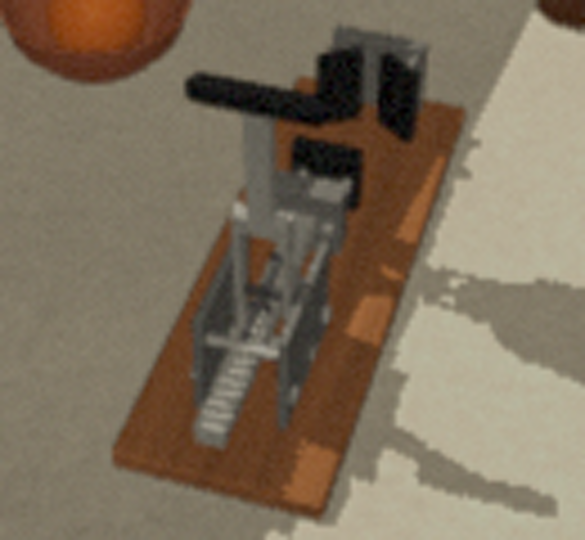

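View pics/crop2.png

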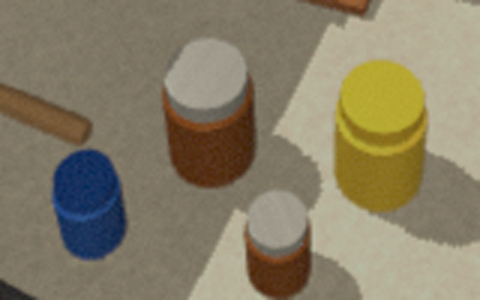

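The crop confirms it: the larger brown jar with a steel lid is centred in crop 2, axis near (512,359). The moving jaw is clearly away from the V. Next I'll fit the board from both cameras.

Run:
```python
from h import *
def fit(n,box):
    z=np.load(n+".npz"); im,p=z["im"],z["p"]
    b,g,r=[im[...,i].astype(int) for i in range(3)]
    u0,v0,u1,v1=box; m=np.zeros(im.shape[:2],bool); m[v0:v1,u0:u1]=True
    m&=(r>1.6*b)&(r>50)&(p[...,2]>5)&(p[...,2]<22)
    q=p[m]
    rect=cv2.minAreaRect(q[:,:2].astype(np.float32)); print(n,m.sum(),"z",np.median(q[:,2]),rect)
    (c,(w,h),a)=rect; a=np.radians(a)
    L=np.array([np.cos(a),np.sin(a)]) if w>h else np.array([-np.sin(a),np.cos(a)])
    if L[1]<0:L=-L
    c=np.array(c); X=np.array([L[1],-L[0]]); seat=c-110*L
    print(" y axis",L,"yaw",np.arctan2(-L[0],L[1]),"seat",seat,"handle upright",seat+197*L)
    # moving parts & vjaw along axis
    zz=p[...,2]; loc=np.stack([(p[...,:2]-seat)@X,(p[...,:2]-seat)@L,zz],-1)
    for nm,lo,hi,yr in(("vjaw",30,75,(-80,20)),("mid",30,80,(15,150)),("bar",205,230,(150,240))):
        k=(zz>lo)&(zz<hi)&(abs(loc[...,0])<60)&(loc[...,1]>yr[0])&(loc[...,1]<yr[1])
        if nm=="mid":
            k&=(im.max(-1)<70)
        if k.sum()>5: print("  ",nm,k.sum(),np.percentile(loc[k],[2,50,98],axis=0).round(0).tolist())
fit("side",(290,195,380,310)); fit("scene",(245,130,350,275))
```

```text
side 2426 z 12.89148226445706 ((606.003173828125, 32.68402099609375), (255.39869689941406, 386.3849792480469), 6.417016983032227)
 y axis [-0.11176408  0.99373477] yaw 0.11199807451030547 seat [618.29722249 -76.62680357] handle upright [596.27969898 119.13894588]
   vjaw 147 [[-59.0, -46.0, 31.0], [-48.0, -18.0, 59.0], [-33.0, -5.0, 69.0]]
   mid 38 [[-60.0, 83.0, 55.0], [-54.0, 91.0, 68.0], [-47.0, 94.0, 76.0]]
   bar 85 [[-59.0, 224.0, 208.0], [-46.0, 233.0, 219.0], [-32.0, 237.0, 223.0]]
scene 2495 z 13.070802600506928 ((556.7689819335938, 95.95944213867188), (230.90576171875, 490.4453430175781), 14.476877212524414)
 y axis [-0.24998927  0.96824861] yaw 0.2526691727654899 seat [584.26780158 -10.54790464] handle upright [535.01991549 180.19707096]
   vjaw 141 [[-56.0, -7.0, 33.0], [-34.0, 16.0, 54.0], [-16.0, 20.0, 75.0]]
   mid 330 [[-58.0, 15.0, 32.0], [-24.0, 49.0, 60.0], [7.0, 146.0, 79.0]]
```

Run:
```python
from h import *
from scipy.optimize import least_squares
def fit(n,box):
    z=np.load(n+".npz"); im,p=z["im"],z["p"]
    b,g,r=[im[...,i].astype(int) for i in range(3)]
    u0,v0,u1,v1=box; m=np.zeros(im.shape[:2],bool); m[v0:v1,u0:u1]=True
    m&=(r>1.6*b)&(r>50)&(p[...,2]>7)&(p[...,2]<20)&(p[...,0]>440)&(p[...,0]<640)
    # 2D occupancy, keep largest blob
    g2=np.zeros((500,300),np.uint8); q=p[m][:,:2]
    ij=((q-[400,-220])//1).astype(int); g2[ij[:,1].clip(0,499),ij[:,0].clip(0,299)]=1
    g3=cv2.dilate(g2,np.ones((7,7))); k,l,st,_=cv2.connectedComponentsWithStats(g3); big=1+np.argmax(st[1:,4])
    q=q[l[ij[:,1].clip(0,499),ij[:,0].clip(0,299)]==big]
    best=None
    def edges(a):
        L=np.array([-np.sin(a),np.cos(a)]); X=np.array([L[1],-L[0]])
        return np.percentile(q@X,[.7,99.3]),np.percentile(q@L,[.4,99.6]),X,L
    a=min(np.arange(-.2,.7,.005),key=lambda a:np.ptp(edges(a)[0])*np.ptp(edges(a)[1]))
    ex,ey,X,L=edges(a); print(n,len(q),"yaw",a,"size",np.ptp(ex),np.ptp(ey))
    c=X*ex.mean()+L*ey.mean(); seat=c-110*L; print(" seat",seat,"handle",seat+197*L)
    zz=p[...,2]; loc=np.stack([(p[...,:2]-seat)@X,(p[...,:2]-seat)@L,zz],-1)
    for nm,lo,hi,yr in(("vjaw",30,85,(-70,10)),("mjaw",35,85,(15,100)),("bar",205,230,(150,240))):
        k=(zz>lo)&(zz<hi)&(abs(loc[...,0])<60)&(loc[...,1]>yr[0])&(loc[...,1]<yr[1])
        if nm=="mjaw": k&=(im.max(-1)<60)
        if k.sum()>5: print("  ",nm,k.sum(),np.percentile(loc[k],[3,50,97],axis=0).round(0).tolist())
fit("side",(290,195,380,310)); fit("scene",(245,130,350,275))
```

```text
side 2313 yaw 0.11000000000000026 size 118.63208604461767 352.77094610881016
 seat [548.74315305 -68.85210073] handle [527.11682778 126.95725057]
   vjaw 368 [[-31.0, -62.0, 32.0], [2.0, -36.0, 57.0], [31.0, -22.0, 69.0]]
   mjaw 125 [[-20.0, 68.0, 44.0], [-3.0, 75.0, 68.0], [20.0, 79.0, 77.0]]
   bar 235 [[-35.0, 209.0, 208.0], [-2.0, 217.0, 219.0], [34.0, 221.0, 223.0]]
scene 2353 yaw 0.11500000000000027 size 119.45853084585218 354.2406711803243
 seat [552.57509406 -79.00286934] handle [529.96999645 116.69590316]
   vjaw 455 [[-31.0, -59.0, 32.0], [6.0, -51.0, 61.0], [31.0, -19.0, 72.0]]
   mjaw 172 [[-20.0, 72.0, 37.0], [0.0, 75.0, 62.0], [21.0, 82.0, 78.0]]
```

```bash
python3 -m handwheel '[[-0.01,0.03,-0.06,0,0,-0.05,1],[-0.015,0.06,-0.12,0,0,-0.112,1],[-0.02,0.084,-0.17,0,0,-0.112,1],[-0.02,0.084,-0.17,0,0,-0.112,1],[-0.02,0.084,-0.17,0,0,-0.112,1]]'
python3 - <<'E'
from h import *
im,p=cloud("wrist"); np.savez("wrist",im=im,p=p); cv2.imwrite("pics/wrist0.png",im); s=read_state(); print(s["position"],s["ee_rot"],s["clock"])
E
```

```text
clock: 0.72
position: [540.6, 20.2, 401.0]
ee_rot: [0.746, -0.666, -0.0, -0.0]
contact_force: [-0.4, -0.6, 0.0]
gripper_width: 85.5
grasp_force: 0.0
[540.63106989  20.12127121 399.79464774] [ 0.74556312 -0.66643371 -0.00096174  0.00090546] 0.775
```

View pics/wrist0.png

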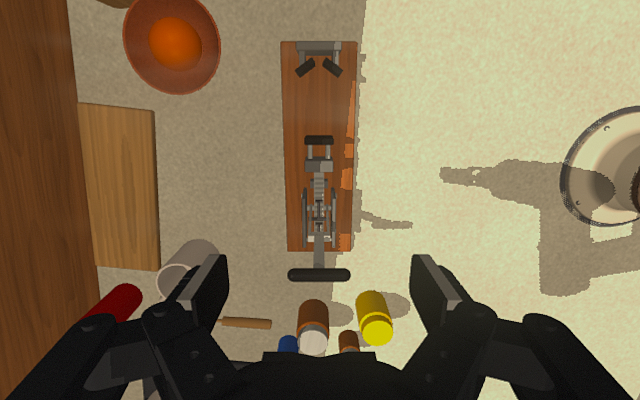

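The wrist view shows the board from row 41 to 251 (columns 281-357), the V jaw at (319,62), the moving jaw at (319,140) and the bar at (319,275).

Run:
```python
from h import *
z=np.load("wrist.npz"); im,p=z["im"],z["p"]
b,g,r=[im[...,i].astype(int) for i in range(3)]
m=np.zeros(im.shape[:2],bool); m[35:260,270:365]=1
m&=(r>1.6*b)&(r>50)&(p[...,2]>3)&(p[...,2]<24)
n,l,st,_=cv2.connectedComponentsWithStats(m.astype(np.uint8)); q=p[l==1+np.argmax(st[1:,4])] ; print(len(q),np.median(q[:,2]))
q2=q[:,:2]
def E(a):
    L=np.array([-np.sin(a),np.cos(a)]); X=np.array([L[1],-L[0]])
    return np.percentile(q2@X,[.3,99.7]),np.percentile(q2@L,[.3,99.7]),X,L
a=min(np.arange(0,.25,.002),key=lambda a:np.ptp(E(a)[0])*np.ptp(E(a)[1]))
ex,ey,X,L=E(a); c=X*ex.mean()+L*ey.mean(); seat=c-110*L
print("yaw",a,np.ptp(ex),np.ptp(ey),"seat",seat,"handle",seat+197*L)
loc=np.stack([(p[...,:2]-seat)@X,(p[...,:2]-seat)@L,p[...,2]],-1)
dark=im.max(-1)<60
def rep(nm,v0,v1,u0,u1,lo,hi):
    s=loc[v0:v1,u0:u1]; k=(s[...,2]>lo)&(s[...,2]<hi); print(nm,k.sum(),np.percentile(s[k],[3,50,97],axis=0).round(1).tolist())
rep("vjaw",40,85,290,350,40,90); rep("mjaw",132,150,300,336,50,90); rep("bar",265,285,285,352,200,240); rep("shank",235,262,310,328,80,200)
s=p[290:358,296:332]; k=(s[...,2]>82)&(s[...,2]<96); print("lid",k.sum(),s[k].min(0),s[k].max(0))
```

```text
10665 14.086249618137913
yaw 0.116 118.9933275427918 355.7014586801122 seat [552.8963964  -72.33722059] handle [530.09561135 123.33884898]
vjaw 1054 [[-30.3, -60.4, 43.3], [-0.1, -48.8, 68.3], [29.0, -20.5, 70.5]]
mjaw 280 [[-20.0, 70.8, 56.4], [0.4, 75.2, 75.8], [19.8, 89.7, 78.1]]
bar 865 [[-33.4, 208.6, 206.8], [-0.5, 212.4, 221.2], [34.0, 221.0, 223.8]]
shank 336 [[-10.7, 202.9, 130.3], [0.7, 206.6, 159.3], [10.9, 210.4, 193.8]]
lid 673 [487.89053892 330.12122474  82.08041263] [542.74961407 386.53667754  90.71541832]
```

```bash
python3 -m handwheel '[[-0.06,-0.002,0,0,0,0,1],[-0.12,-0.004,0,0,0,0,1],[-0.18,-0.006,0,0,0,0,1],[-0.24,-0.008,0,0,0,0,1],[-0.30,-0.01,0.03,0,0,0,1],[-0.339,-0.0114,0.08,0,0,0,1],[-0.339,-0.0114,0.14,0,0,0,1],[-0.339,-0.0114,0.19,0,0,0,1],[-0.339,-0.0114,0.21,0,0,0,1],[-0.339,-0.0114,0.21,0,0,0,1]]'
python3 - <<'E'
from h import *
im,p=cloud("wrist"); cv2.imwrite("pics/wrist1.png",im); s=read_state(); print(s["position"],s["joints"])
k=(p[...,2]>82)&(p[...,2]<96)&(np.hypot(p[...,0]-514,p[...,1]-358)<40); q=p[k]; print(len(q),q.min(0),q.max(0),cv2.minEnclosingCircle(q[:,:2].astype(np.float32)))
E
```

```text
clock: 2.02
position: [513.3, 356.7, 186.8]
ee_rot: [0.745, -0.667, -0.0, 0.004]
contact_force: [0.6, 0.1, -0.2]
gripper_width: 85.3
grasp_force: 0.0
[514.30201538 357.55849355 189.24443455] [ 8.65630750e-01  4.19559608e-01 -4.66771824e-02  3.30535207e-04
 -1.10888572e+00 -7.53980612e-01]
3486 [487.76944697 330.39276979  82.05620279] [542.83223762 385.6464818   90.38220763] ((515.44921875, 358.2381286621094), 27.9796085357666)
```

```bash
python3 -m handwheel '[[0,-0.001,0.05,0,0,0,1],[0,-0.001,0.10,0,0,0,1],[0,-0.001,0.14,0,0,0,1],[0,-0.001,0.161,0,0,0,1],[0,-0.001,0.161,0,0,0,1],[0,-0.001,0.161,0,0,0,-1],[0,-0.001,0.161,0,0,0,-1],[0,-0.001,0.161,0,0,0,-1],[0,-0.001,0.161,0,0,0,-1],[0,-0.001,0.161,0,0,0,-1]]'
```

```text
clock: 3.32
position: [516.3, 359.4, 32.7]
ee_rot: [0.746, -0.666, 0.0, -0.002]
contact_force: [-2.0, 0.3, 6.7]
gripper_width: 60.8
grasp_force: 66.5
```

```bash
python3 -m handwheel '[[0,0,-0.02,0,0,0,-1],[0,0,-0.05,0,0,0,-1],[0,0,-0.1,0,0,0,-1],[0,0,-0.15,0,0,0,-1],[0,0,-0.2,0,0,0,-1],[0,0,-0.25,0,0,0,-1],[0,0,-0.29,0,0,0,-1],[0,0,-0.29,0,0,0,-1],[0,0,-0.29,0,0,0,-1]]'
python3 - <<'E'
from h import *
s=read_state(); print(s["position"],s["ee_rot"],s["contact_force"])
P=s["position"]; M=R.from_quat(s["ee_rot"]).as_matrix()
L=np.array([-np.sin(.114),np.cos(.114),0]); t=np.array([552.6,-73,0])+4*L; t[2]=P[2]
print("shift tool",M.T@(t-P))
im,p=cloud("wrist"); k=(p[...,2]>P[2]+40)&(p[...,2]<P[2]+75)&(np.hypot(*(p[...,:2]-P[:2]).transpose(2,0,1))<36); q=p[k]; print(len(q),np.median(q[:,2]), cv2.minEnclosingCircle(q[:,:2].astype(np.float32)))
E
```

```text
clock: 4.45
position: [514.2, 357.7, 317.6]
ee_rot: [0.745, -0.667, -0.001, 0.002]
contact_force: [0.5, -0.1, -6.0]
gripper_width: 60.8
grasp_force: 66.6
[514.19854467 357.72491405 317.60605605] [ 0.74542621 -0.66658383 -0.00095935  0.00220065] [ 0.49518428 -0.13554558 -6.02716795]
shift tool [428.32206859   9.79671087   0.68869921]
18539 372.8189956892044 ((515.5274047851562, 349.3995666503906), 34.97896194458008)
```

```bash
python3 -m handwheel '[[0.05,0.001,0,0,0,0,-1],[0.11,0.003,0,0,0,0,-1],[0.17,0.004,0,0,0,0,-1],[0.23,0.006,0,0,0,0,-1],[0.29,0.007,0,0,0,0,-1],[0.35,0.008,0,0,0,0,-1],[0.40,0.009,0,0,0,0,-1],[0.428,0.010,0,0,0,0,-1],[0.428,0.010,0,0,0,0,-1],[0.428,0.010,0,0,0,0,-1]]'
python3 - <<'E'
from h import *
s=read_state(); print(s["position"],s["ee_rot"],s["contact_force"],s["joints"])
P=s["position"]; M=R.from_quat(s["ee_rot"]).as_matrix()
L=np.array([-np.sin(.114),np.cos(.114),0]); t=np.array([552.6,-73,90])+4*L
print("shift tool",M.T@(t-P), R.from_matrix(M).as_rotvec())
for n in("scene","wrist"):
    im,p=cloud(n); cv2.imwrite(f"pics/{n}2.png",im); np.savez(n,im=im,p=p)
E
```

```text
clock: 5.75
position: [552.7, -67.8, 318.6]
ee_rot: [0.746, -0.666, -0.001, 0.001]
contact_force: [-1.3, 0.2, -5.3]
gripper_width: 60.7
grasp_force: 66.6
[552.7247943  -67.81416399 318.60824249] [ 0.74552992 -0.66647028 -0.00124389  0.00098318] [-1.34457639  0.19607645 -5.34071155] [ 1.68570700e-01  2.20561474e-01 -7.57005408e-03 -7.39013499e-04
 -1.34575301e+00 -5.65390011e-02]
shift tool [ 1.26390955e+00 -2.71850026e-03  2.28608696e+02] [ 2.34068646 -2.09246861 -0.00390536]
```

```bash
python3 -m handwheel '[[0.001,0,0.05,0,0,0,-1],[0.001,0,0.1,0,0,0,-1],[0.001,0,0.15,0,0,0,-1],[0.001,0,0.2,0,0,0,-1],[0.001,0,0.23,0,0,0,-1],[0.001,0,0.25,0,0,0,-1],[0.001,0,0.25,0,0,0,-1]]'
python3 - <<'E'
from h import *
s=read_state(); print(s["position"],s["contact_force"])
im,p=cloud("side"); cv2.imwrite("pics/side3.png",cv2.resize(im[100:300,240:440],None,fx=3,fy=3))
im2,p2=cloud("wrist"); seat=np.array([552.6,-73]); L=np.array([-np.sin(.114),np.cos(.114)]); X=np.array([L[1],-L[0]])
for n,c in(("side",p),("wrist",p2)):
    zz=c[...,2]; x=(c[...,:2]-seat)@X; y=(c[...,:2]-seat)@L
    for nm,lo,hi,ya,yb in(("lid",100,135,-45,50),("body",55,90,-10,50),("vj",50,75,-70,-15),("mj",50,82,60,90)):
        k=(zz>lo)&(zz<hi)&(abs(x)<29)&(y>ya)&(y<yb)
        if k.sum()>20: print(n,nm,k.sum(),np.percentile(x[k],[2,50,98]).round(1),np.percentile(y[k],[2,50,98]).round(1),np.percentile(zz[k],[2,98]).round(1))
E
```

```text
clock: 6.72
position: [552.4, -68.4, 68.7]
ee_rot: [0.746, -0.666, -0.001, 0.002]
contact_force: [0.5, -0.3, -4.2]
gripper_width: 60.5
grasp_force: 66.7
[552.39135389 -68.3691615   68.743922  ] [ 0.46088359 -0.25624939 -4.22691269]
side lid 284 [-27.7  -1.9  26.2] [-9.  21.4 34.8] [101.  126.9]
side body 160 [-27.9  -9.8  25.8] [16.4 31.3 35.9] [55.8 89.1]
side mj 136 [-24.4  -4.6  17.3] [72.2 79.8 83.1] [51.9 76.4]
wrist lid 18237 [-27.6   1.8  26.7] [-25.7  -9.7  11.7] [103.  126.6]
wrist body 65 [-28.9 -27.7 -25.1] [-9.9 -5.9 -4.5] [58.1 89.7]
wrist vj 8327 [-27.7   0.   27.7] [-60.6 -41.7 -19.5] [51.5 72.1]
```

View pics/side3.png

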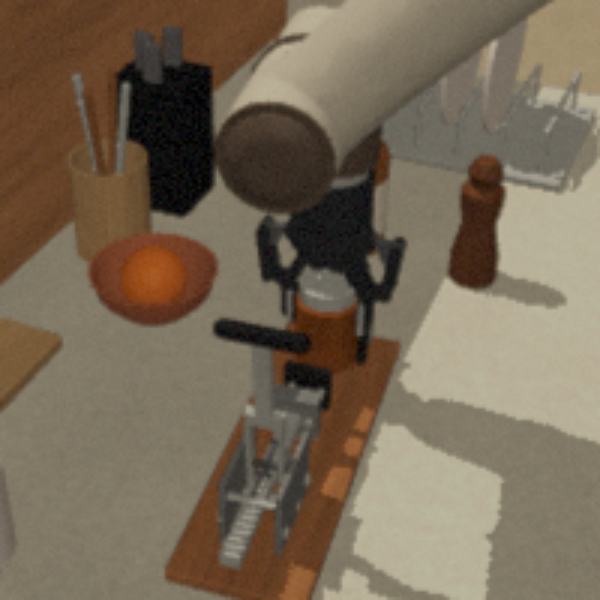

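The jar hangs about 22 mm above the board, roughly 4 mm to the +y side of home, clear of both jaws (side crop, jar at (330,320)). I'll lower it now.

```bash
python3 -m handwheel '[[0,0,0.01,0,0,0,-1],[0,0,0.018,0,0,0,-1],[0,0,0.020,0,0,0,-1],[0,0,0.020,0,0,0,-1]]'; python3 -m handwheel '[[0,0,0.002,0,0,0,-1],[0,0,0.002,0,0,0,-1]]'
```

```text
clock: 7.32
position: [553.4, -69.2, 50.2]
ee_rot: [0.746, -0.666, -0.0, 0.0]
contact_force: [0.8, -0.1, -3.9]
gripper_width: 61.1
grasp_force: 66.7
clock: 7.58
position: [553.4, -69.2, 48.3]
ee_rot: [0.746, -0.666, -0.0, 0.0]
contact_force: [0.6, 0.4, -3.4]
gripper_width: 60.6
grasp_force: 66.7
```

```bash
python3 -m handwheel '[[0,0,0.001,0,0,0,-1],[0,0,0.002,0,0,0,-1],[0,0,0.002,0,0,0,-1]]'
```

```text
clock: 7.95
position: [553.5, -69.2, 46.7]
ee_rot: [0.746, -0.666, 0.0, -0.0]
contact_force: [-1.4, -0.3, -0.7]
gripper_width: 61.0
grasp_force: 67.3
```

```bash
python3 -m handwheel '[[0,0,0,0,0,0,0.7],[0,0,0,0,0,0,1],[0,0,0,0,0,0,1],[0,0,0,0,0,0,1],[0,0,-0.03,0,0,0,1],[0,0,-0.09,0,0,0,1],[0,0,-0.15,0,0,0,1],[0,0,-0.21,0,0,0,1],[0,0,-0.27,0,0,0,1],[0,0,-0.27,0,0,0,1]]'
python3 - <<'E'
from h import *
s=read_state(); print(s["position"],s["contact_force"])
im,p=cloud("wrist"); cv2.imwrite("pics/wrist4.png",im)
seat=np.array([552.6,-73]); L=np.array([-np.sin(.114),np.cos(.114)]); X=np.array([L[1],-L[0]])
zz=p[...,2]; x=(p[...,:2]-seat)@X; y=(p[...,:2]-seat)@L
k=(zz>95)&(zz<108)&(abs(x)<40)&(abs(y)<45); q=np.stack([x[k],y[k]],1).astype(np.float32); print("lid",len(q),cv2.minEnclosingCircle(q),np.percentile(zz[k],[5,50,95]))
k=(zz>50)&(zz<85)&(abs(x)<25)&(y>55)&(y<100); print("mj",np.percentile(y[k],[2,10,50]))
k=(zz>203)&(zz<235)&(abs(x)<45)&(y>150)&(y<260); print("bar",k.sum(),np.percentile(x[k],[2,98]),np.percentile(y[k],[2,50,98]),np.percentile(zz[k],[50,95]))
if k.sum():
    c=np.array([np.median(x[k]),np.median(y[k])]);print("bar world",seat+X*c[0]+L*c[1])
E
```

```text
clock: 9.2
position: [555.7, -69.3, 322.6]
ee_rot: [0.746, -0.666, 0.005, -0.004]
contact_force: [0.7, 0.2, -1.1]
gripper_width: 85.4
grasp_force: 0.0
[555.6868523  -69.32125199 322.62085015] [ 0.66356211  0.24325515 -1.11748307]
lid 1696 ((2.458559513092041, 3.174654960632324), 27.926321029663086) [100.56693768 102.04389121 103.29345492]
mj [70.91107814 71.2277362  72.98922689]Traceback (most recent call last):
  File "<stdin>", line 8, in <module>
    return _quantile_unchecked(
        a, q, axis, out, overwrite_input, method, keepdims, weights)
    return _ureduce(a,
                    func=_quantile_ureduce_func,
    ...<5 lines>...
                    overwrite_input=overwrite_input,
                    method=method)
    r = func(a, **kwargs)
    result = _quantile(arr,
                       quantiles=q,
    ...<2 lines>...
                       out=out,
                       weights=wgt)
    slices_having_nans = np.isnan(arr[-1, ...])
                                  ~~~^^^^^^^^^
IndexError: index -1 is out of bounds for axis 0 with size 0
```

View pics/wrist4.png

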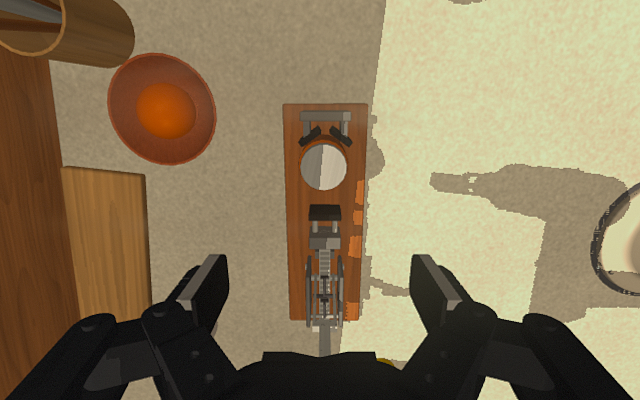

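The jar stands upright and let go, about 3 mm to the +y side of home (lid at (323,167)). The moving jaw is at (324,212). Next I turn the gripper a quarter turn and move over the bar.

```bash
python3 -m handwheel '[[-0.03,0.002,0,0,0,0.18,1],[-0.06,0.003,0,0,0,0.36,1],[-0.09,0.003,0,0,0,0.54,1],[-0.12,0.003,0,0,0,0.72,1],[-0.15,0.003,0,0,0,0.9,1],[-0.18,0.003,0,0,0,1.08,1],[-0.211,0.003,0,0,0,1.26,1],[-0.211,0.003,0,0,0,1.44,1],[-0.211,0.003,0,0,0,1.571,1],[-0.211,0.003,0,0,0,1.571,1]]'
cat > loc.py <<'E'
from h import *
seat=np.array([552.6,-73]); L=np.array([-np.sin(.114),np.cos(.114)]); X=np.array([L[1],-L[0]])
def st():
    s=read_state(); d=s["position"][:2]-seat; f=s["contact_force"][:2]
    M=R.from_quat(s["ee_rot"]).as_matrix()
    print("t %.2f tool x %.1f y %.1f z %.1f | f_y %.1f f_x %.1f fz %.1f w %.1f | tooly.L %.3f"%(s["clock"],d@X,d@L,s["position"][2],f@L,f@X,s["contact_force"][2],s["gripper_width"],M[:2,1]@L))
def look(n):
    im,p=cloud(n); zz=p[...,2]; x=(p[...,:2]-seat)@X; y=(p[...,:2]-seat)@L
    for nm,k in(("lid",(zz>95)&(zz<108)&(abs(x)<32)&(abs(y)<40)),("mj",(zz>68)&(zz<84)&(abs(x)<20)&(y>25)&(y<85)&(im.max(-1)<80)),("bar",(zz>203)&(zz<235)&(abs(x)<45)&(y>150)&(y<250))):
        if k.sum()>15:
            q=np.stack([x[k],y[k]],1); print(n,nm,k.sum(),"x",np.percentile(q[:,0],[2,98]).round(1),"y",np.percentile(q[:,1],[2,50,98]).round(1),"z",np.percentile(zz[k],[50,95]).round(1))
    return im
E
python3 - <<'E'
from loc import *
st(); cv2.imwrite("pics/w5.png",look("wrist")); look("scene"); look("side")
E
```

```text
clock: 10.5
position: [526.2, 140.1, 314.6]
ee_rot: [-0.057, 0.998, -0.001, -0.001]
contact_force: [-0.1, 0.1, -0.4]
gripper_width: 85.5
grasp_force: 0.0
t 10.50 tool x -1.9 y 214.8 z 314.6 | f_y 0.2 f_x -0.1 fz -0.4 w 85.5 | tooly.L 1.000
wrist lid 1837 x [-23.1  26.7] y [-21.1   4.9  29.6] z [101.8 103.1]
wrist mj 373 x [-19.1  19. ] y [31.  76.3 81.1] z [76. 78.]
wrist bar 1666 x [-35.7  33.2] y [209.2 217.  224.4] z [221.6 223.5]
scene lid 296 x [-23.5  26.9] y [-26.3  -1.8  24.6] z [100.8 104.4]
scene mj 61 x [-19.   18.7] y [65.3 70.3 77.8] z [74.  78.9]
scene bar 157 x [-35.3  34.5] y [203.2 210.  218.4] z [219.2 223.9]
side lid 199 x [-26.   24.1] y [-20.3   7.7  29.1] z [100.7 102.6]
side mj 87 x [-19.4  17.3] y [28.8 76.7 82.3] z [74.3 78.8]
side bar 237 x [-37.8  31.3] y [213.1 222.3 225.9] z [218.4 222.3]
```

```bash
python3 -m handwheel '[[-0.001,0.001,0.05,0,0,0,1],[-0.001,0.001,0.09,0,0,0,1],[-0.001,0.001,0.11,0,0,0,1],[-0.001,0.001,0.11,0,0,0,0],[-0.001,0.001,0.11,0,0,0,-0.5],[-0.001,0.001,0.11,0,0,0,-0.5],[-0.001,0.001,0.11,0,0,0,-0.5],[-0.001,0.001,0.11,0,0,0,-0.5]]'; python3 -c "
from loc import *
st();cv2.imwrite('pics/w6.png',look('wrist'))"
```

```text
clock: 11.65
position: [527.9, 141.4, 206.8]
ee_rot: [-0.056, 0.998, 0.0, 0.0]
contact_force: [-0.2, 0.3, -0.6]
gripper_width: 21.3
grasp_force: 0.0
t 11.65 tool x -0.2 y 215.8 z 206.8 | f_y 0.3 f_x -0.1 fz -0.6 w 21.3 | tooly.L 1.000
wrist lid 3612 x [-23.6  26.5] y [-20.8   5.7  29.9] z [101.8 102.9]
wrist mj 590 x [-19.2  19. ] y [72.3 78.4 81.3] z [75.9 77.4]
wrist bar 6328 x [-35.9  30.7] y [194.7 217.  238. ] z [221.8 231.8]
```

```bash
python3 -m handwheel '[[0,-0.006,0,0,0,0,-0.5],[0,-0.015,0,0,0,0,-0.5],[0,-0.024,0,0,0,0,-0.5],[0,-0.033,0,0,0,0,-0.5],[0,-0.040,0,0,0,0,-0.5],[0,-0.046,0,0,0,0,-0.5],[0,-0.048,0,0,0,0,-0.5]]'; python3 -c "
from loc import *
st()"; python3 -m handwheel '[[0,-0.002,0,0,0,0,-0.5],[0,-0.0035,0,0,0,0,-0.5],[0,-0.0035,0,0,0,0,-0.5]]'; python3 -c "
from loc import *
st();cv2.imwrite('pics/w7.png',look('wrist'))"
```

```text
clock: 12.58
position: [532.9, 93.5, 205.8]
ee_rot: [-0.056, 0.998, 0.0, -0.0]
contact_force: [-0.5, 3.0, -1.8]
gripper_width: 21.2
grasp_force: 1.6
t 12.57 tool x -0.6 y 167.6 z 205.8 | f_y 3.1 f_x -0.2 fz -1.8 w 21.2 | tooly.L 1.000
clock: 12.95
position: [533.3, 90.2, 206.1]
ee_rot: [-0.056, 0.998, -0.0, -0.0]
contact_force: [-1.5, 4.1, -2.3]
gripper_width: 21.1
grasp_force: 1.7
t 12.95 tool x -0.7 y 164.3 z 206.1 | f_y 4.2 f_x -1.0 fz -2.3 w 21.1 | tooly.L 1.000
wrist lid 3540 x [-23.5  26.4] y [-21.2   5.1  29.7] z [101.8 102.9]
wrist mj 538 x [-19.2  19.1] y [67.7 73.2 76.9] z [76.  77.4]
wrist bar 5814 x [-36.1  30.9] y [152.  168.2 186.8] z [220.6 230.6]
```

```bash
python3 -m handwheel '[[0,0.010,0,0,0,0,-0.5],[0,0.020,0,0,0,0,-0.5],[0,0.030,0,0,0,0,-0.5],[0,0.040,0,0,0,0,-0.5],[0,0.050,0,0,0,0,-0.5],[0,0.058,0,0,0,0,-0.5],[0,0.063,0,0,0,0,-0.5],[0,0.064,0,0,0,0,-0.5]]'; python3 -c "
from loc import *
st();cv2.imwrite('pics/w8.png',look('wrist'))"
```

```text
clock: 14.0
position: [526.0, 153.9, 205.9]
ee_rot: [-0.056, 0.998, -0.0, -0.001]
contact_force: [0.5, -1.7, -1.4]
gripper_width: 21.4
grasp_force: 0.7
t 14.00 tool x -0.6 y 228.5 z 205.9 | f_y -1.8 f_x 0.3 fz -1.4 w 21.4 | tooly.L 1.000
wrist lid 3652 x [-23.6  26.5] y [-21.2   5.9  29.9] z [101.8 102.9]
wrist mj 615 x [-19.2  19.1] y [69.5 76.3 79. ] z [75.8 77.3]
wrist bar 6143 x [-35.9  30.9] y [207.1 226.2 247.8] z [220.7 231.2]
```

```bash
python3 -m handwheel '[[0,-0.010,0,0,0,0,-0.5],[0,-0.020,0,0,0,0,-0.5],[0,-0.030,0,0,0,0,-0.5],[0,-0.040,0,0,0,0,-0.5],[0,-0.050,0,0,0,0,-0.5],[0,-0.058,0,0,0,0,-0.5],[0,-0.063,0,0,0,0,-0.5],[0,-0.0645,0,0,0,0,-0.5],[0,-0.0645,0,0,0,0,-0.5]]'; python3 -c "
from loc import *
st();cv2.imwrite('pics/w9.png',look('wrist'))"; python3 -m handwheel '[[0,0.010,0,0,0,0,-0.5],[0,0.020,0,0,0,0,-0.5],[0,0.030,0,0,0,0,-0.5],[0,0.040,0,0,0,0,-0.5],[0,0.050,0,0,0,0,-0.5],[0,0.058,0,0,0,0,-0.5],[0,0.063,0,0,0,0,-0.5],[0,0.0645,0,0,0,0,-0.5]]'; python3 -c "
from loc import *
st();cv2.imwrite('pics/w10.png',look('wrist'))"
```

```text
clock: 15.18
position: [533.2, 89.5, 205.9]
ee_rot: [-0.056, 0.998, -0.0, -0.001]
contact_force: [1.5, 2.5, -1.2]
gripper_width: 21.6
grasp_force: 1.1
t 15.18 tool x -0.8 y 163.6 z 205.9 | f_y 2.3 f_x 1.8 fz -1.2 w 21.6 | tooly.L 1.000
wrist lid 3534 x [-23.5  26.4] y [-21.1   5.1  29.6] z [101.8 102.9]
wrist mj 538 x [-19.3  19.3] y [59.7 65.3 68.6] z [76.  77.4]
wrist bar 5778 x [-36.1  30.8] y [152.  167.5 186.1] z [220.4 230.6]
clock: 16.23
position: [526.0, 153.9, 205.9]
ee_rot: [-0.056, 0.998, -0.0, -0.001]
contact_force: [-0.5, -2.1, -1.2]
gripper_width: 21.4
grasp_force: 0.8
t 16.23 tool x -0.6 y 228.4 z 205.9 | f_y -2.0 f_x -0.7 fz -1.2 w 21.4 | tooly.L 1.000
wrist lid 3656 x [-23.6  26.4] y [-21.    5.8  30. ] z [101.8 102.9]
wrist mj 638 x [-19.2  19.2] y [61.5 68.4 71.1] z [75.9 77.3]
wrist bar 6158 x [-36.   30.7] y [207.1 226.1 247.9] z [220.7 231.4]
```

Each stroke advances the jaw by exactly 8 mm. I expect contact in about three more strokes.

```bash
python3 -m handwheel '[[0,-0.010,0,0,0,0,-0.5],[0,-0.020,0,0,0,0,-0.5],[0,-0.030,0,0,0,0,-0.5],[0,-0.040,0,0,0,0,-0.5],[0,-0.050,0,0,0,0,-0.5],[0,-0.058,0,0,0,0,-0.5],[0,-0.063,0,0,0,0,-0.5],[0,-0.0645,0,0,0,0,-0.5],[0,-0.0645,0,0,0,0,-0.5]]'>/dev/null; python3 -c "
from loc import *
st();look('wrist')"; python3 -m handwheel '[[0,0.010,0,0,0,0,-0.5],[0,0.020,0,0,0,0,-0.5],[0,0.030,0,0,0,0,-0.5],[0,0.040,0,0,0,0,-0.5],[0,0.050,0,0,0,0,-0.5],[0,0.058,0,0,0,0,-0.5],[0,0.063,0,0,0,0,-0.5],[0,0.0645,0,0,0,0,-0.5]]' >/dev/null; python3 -m handwheel '[[0,-0.010,0,0,0,0,-0.5],[0,-0.020,0,0,0,0,-0.5],[0,-0.030,0,0,0,0,-0.5],[0,-0.040,0,0,0,0,-0.5],[0,-0.050,0,0,0,0,-0.5],[0,-0.058,0,0,0,0,-0.5],[0,-0.063,0,0,0,0,-0.5],[0,-0.0645,0,0,0,0,-0.5],[0,-0.0645,0,0,0,0,-0.5]]'>/dev/null; python3 -c "
from loc import *
st();look('wrist')"; python3 -m handwheel '[[0,0.010,0,0,0,0,-0.5],[0,0.020,0,0,0,0,-0.5],[0,0.030,0,0,0,0,-0.5],[0,0.040,0,0,0,0,-0.5],[0,0.050,0,0,0,0,-0.5],[0,0.058,0,0,0,0,-0.5],[0,0.063,0,0,0,0,-0.5],[0,0.0645,0,0,0,0,-0.5]]' >/dev/null; python3 -c "
from loc import *
st();look('wrist')"
```

```text
t 17.40 tool x -0.7 y 163.6 z 205.9 | f_y 2.0 f_x 0.7 fz -1.4 w 21.2 | tooly.L 1.000
wrist lid 3539 x [-23.6  26.5] y [-21.    5.1  29.6] z [101.8 102.9]
wrist mj 563 x [-19.   19.1] y [51.4 57.3 60.7] z [76.  77.3]
wrist bar 5792 x [-36.   30.9] y [152.  167.5 186.2] z [220.4 230.7]
t 19.57 tool x -0.7 y 163.6 z 205.9 | f_y 3.1 f_x 0.1 fz -1.4 w 21.5 | tooly.L 1.000
wrist lid 3538 x [-23.6  26.4] y [-21.1   4.9  29.7] z [101.8 103. ]
wrist mj 573 x [-19.2  19. ] y [43.2 49.5 52.8] z [76.  77.5]
wrist bar 5780 x [-36.1  30.8] y [151.9 167.5 186.2] z [220.4 230.6]
t 20.62 tool x -0.6 y 228.4 z 205.9 | f_y -2.7 f_x 0.8 fz -0.5 w 21.2 | tooly.L 1.000
wrist lid 3642 x [-23.6  26.4] y [-21.1   5.8  30. ] z [101.8 102.9]
wrist mj 660 x [-19.2  19.1] y [45.2 52.5 55.1] z [75.8 77.2]
wrist bar 6151 x [-36.   30.8] y [207.  226.1 247.7] z [220.7 231.3]
```

```bash
python3 -m handwheel '[[0,-0.010,0,0,0,0,-0.5],[0,-0.020,0,0,0,0,-0.5],[0,-0.030,0,0,0,0,-0.5],[0,-0.040,0,0,0,0,-0.5],[0,-0.050,0,0,0,0,-0.5],[0,-0.058,0,0,0,0,-0.5],[0,-0.063,0,0,0,0,-0.5],[0,-0.0645,0,0,0,0,-0.5],[0,-0.0645,0,0,0,0,-0.5]]'>/dev/null; python3 -c "
from loc import *
st();look('wrist');st();look('side');st()"; python3 -m handwheel '[[0,0.010,0,0,0,0,-0.5],[0,0.020,0,0,0,0,-0.5],[0,0.030,0,0,0,0,-0.5],[0,0.040,0,0,0,0,-0.5],[0,0.050,0,0,0,0,-0.5],[0,0.058,0,0,0,0,-0.5],[0,0.063,0,0,0,0,-0.5],[0,0.0645,0,0,0,0,-0.5]]' >/dev/null; python3 -c "
from loc import *
st();look('wrist')"
```

```text
t 21.80 tool x -0.7 y 163.7 z 205.9 | f_y 3.0 f_x 0.6 fz -2.1 w 21.5 | tooly.L 1.000
wrist lid 3540 x [-23.4  26.4] y [-20.9   5.   29.6] z [101.8 103. ]
wrist mj 598 x [-19.3  19.1] y [35.1 41.3 44.7] z [75.9 77.2]
wrist bar 5796 x [-36.   30.8] y [151.9 167.5 186.1] z [220.5 230.9]
t 21.85 tool x -0.8 y 163.7 z 206.0 | f_y 1.8 f_x 1.1 fz -0.6 w 21.5 | tooly.L 1.000
side lid 132 x [-26.5  21.3] y [-21.1  -0.5  29.5] z [100.7 102.6]
side mj 109 x [-19.4  17.1] y [26.8 43.5 83.4] z [74.4 77.9]
side bar 255 x [-38.1  31.3] y [151.6 174.1 188.7] z [218.5 232.2]
t 21.90 tool x -0.8 y 163.7 z 206.0 | f_y 2.4 f_x 1.2 fz -1.5 w 21.3 | tooly.L 1.000
t 22.90 tool x -0.6 y 228.4 z 205.9 | f_y -1.4 f_x -0.6 fz -2.3 w 21.4 | tooly.L 1.000
wrist lid 3655 x [-23.6  26.4] y [-20.9   5.9  30.1] z [101.8 102.9]
wrist mj 684 x [-19.2  19.3] y [36.9 44.6 47.2] z [75.8 77.3]
wrist bar 6156 x [-35.9  30.9] y [207.  226.1 247.8] z [220.6 231.5]
```

```bash
python3 -m handwheel '[[0,-0.010,0,0,0,0,-0.5],[0,-0.020,0,0,0,0,-0.5],[0,-0.030,0,0,0,0,-0.5],[0,-0.040,0,0,0,0,-0.5],[0,-0.050,0,0,0,0,-0.5],[0,-0.058,0,0,0,0,-0.5],[0,-0.063,0,0,0,0,-0.5],[0,-0.0645,0,0,0,0,-0.5],[0,-0.0645,0,0,0,0,-0.5]]'>/dev/null; python3 -c "
from loc import *
st();look('wrist');st();get_image('side');st()"; python3 -m handwheel '[[0,0.010,0,0,0,0,-0.5],[0,0.020,0,0,0,0,-0.5],[0,0.030,0,0,0,0,-0.5],[0,0.040,0,0,0,0,-0.5],[0,0.050,0,0,0,0,-0.5],[0,0.058,0,0,0,0,-0.5],[0,0.063,0,0,0,0,-0.5],[0,0.0645,0,0,0,0,-0.5]]' >/dev/null; python3 -c "
from loc import *
st();look('wrist')"
```

```text
t 24.07 tool x 0.1 y 164.2 z 206.0 | f_y 6.1 f_x 2.0 fz 0.2 w 21.6 | tooly.L 1.000
wrist lid 3575 x [-23.6  26.5] y [-22.3   3.9  28.5] z [101.8 102.9]
wrist mj 689 x [-19.1  19. ] y [33.3 40.6 79. ] z [75.7 77.3]
wrist bar 5851 x [-36.1  30.8] y [152.  168.  186.7] z [220.6 230.8]
t 24.12 tool x 0.1 y 164.2 z 206.0 | f_y 4.3 f_x 2.3 fz 0.9 w 21.6 | tooly.L 1.000
t 24.18 tool x 0.1 y 164.2 z 206.0 | f_y 4.6 f_x 2.5 fz -0.2 w 21.5 | tooly.L 1.000
t 25.18 tool x -0.5 y 228.4 z 206.0 | f_y -2.2 f_x 1.0 fz -2.1 w 21.6 | tooly.L 1.000
wrist lid 3647 x [-23.5  26.5] y [-22.3   4.7  28.8] z [101.8 102.9]
wrist mj 841 x [-19.2  19.1] y [33.3 41.7 81.1] z [75.3 77.2]
wrist bar 6124 x [-35.9  30.9] y [207.1 226.2 247.7] z [220.7 231.3]
```

The jaw has bitten. The jar moved 1.3 mm home and stopped, and the stroke end rose by about 2.6 N, so the held force is about 11 N and the peak about 15 N. One more stroke gives about 31 N held.

```bash
python3 -m handwheel '[[0,-0.010,0,0,0,0,-0.5],[0,-0.020,0,0,0,0,-0.5],[0,-0.030,0,0,0,0,-0.5],[0,-0.040,0,0,0,0,-0.5],[0,-0.050,0,0,0,0,-0.5],[0,-0.058,0,0,0,0,-0.5],[0,-0.063,0,0,0,0,-0.5],[0,-0.065,0,0,0,0,-0.5],[0,-0.065,0,0,0,0,-0.5]]'>/dev/null; python3 -c "
from loc import *
st();look('wrist');st();get_image('side');st()"; python3 -m handwheel '[[0,0.010,0,0,0,0,-0.5],[0,0.020,0,0,0,0,-0.5],[0,0.030,0,0,0,0,-0.5],[0,0.0325,0,0,0,0,-0.5],[0,0.0325,0,0,0,0,-0.5]]' >/dev/null; python3 -c "
from loc import *
st();look('wrist')"
```

```text
t 26.35 tool x 0.3 y 164.8 z 206.7 | f_y 8.6 f_x -0.3 fz 2.6 w 21.4 | tooly.L 1.000
wrist lid 3562 x [-23.4  26.3] y [-22.4   3.7  28.4] z [101.8 102.9]
wrist mj 701 x [-19.5  19.1] y [33.1 40.4 71.5] z [75.8 77.3]
wrist bar 5817 x [-36.   30.9] y [152.  168.6 187.2] z [220.7 230.9]
t 26.40 tool x 0.3 y 164.9 z 206.7 | f_y 8.5 f_x -0.3 fz 1.8 w 21.7 | tooly.L 1.000
t 26.45 tool x 0.3 y 164.9 z 206.7 | f_y 8.4 f_x -0.0 fz 0.8 w 21.4 | tooly.L 1.000
t 27.07 tool x -0.5 y 195.8 z 206.1 | f_y 0.0 f_x 0.3 fz -0.0 w 21.4 | tooly.L 1.000
wrist lid 3593 x [-23.5  26.5] y [-22.4   4.2  28.6] z [101.8 102.9]
wrist mj 770 x [-19.2  19.1] y [33.  41.  73.3] z [75.5 77.1]
wrist bar 6427 x [-36.   30.7] y [174.6 193.9 218. ] z [222.8 231.6]
```

```bash
python3 -m handwheel '[[0,-0.001,0,0,0,0,0.5],[0,-0.001,0,0,0,0,1],[0,-0.001,0,0,0,0,1],[0,-0.001,-0.05,0,0,0,1],[0,-0.001,-0.11,0,0,0,1],[0,-0.001,-0.13,0,0,0,1],[0,-0.001,-0.13,0,0,0,1],[0,-0.001,-0.13,0,0,0,1]]'
python3 - <<'E'
from loc import *
st(); im=look("wrist"); cv2.imwrite("pics/w20.png",im)
a=cv2.imread("pics/w5.png"); 
cv2.imwrite("pics/cmp.png",np.vstack([cv2.resize(i[140:270,:400],None,fx=2,fy=2) for i in(a,im)]))
E
```

```text
clock: 28.12
position: [529.3, 120.3, 334.6]
ee_rot: [-0.056, 0.998, -0.0, -0.002]
contact_force: [-0.4, 0.2, -0.8]
gripper_width: 85.5
grasp_force: 0.0
t 28.12 tool x -1.1 y 194.7 z 334.6 | f_y 0.2 f_x -0.3 fz -0.8 w 85.5 | tooly.L 1.000
wrist lid 1655 x [-23.2  26.6] y [-22.5   3.3  28.2] z [101.8 103.1]
wrist mj 373 x [-19.   18.9] y [29.9 39.6 73.2] z [75.7 77.7]
wrist bar 1484 x [-35.7  33.2] y [185.3 192.9 200.7] z [222.5 224.4]
```

View pics/cmp.png

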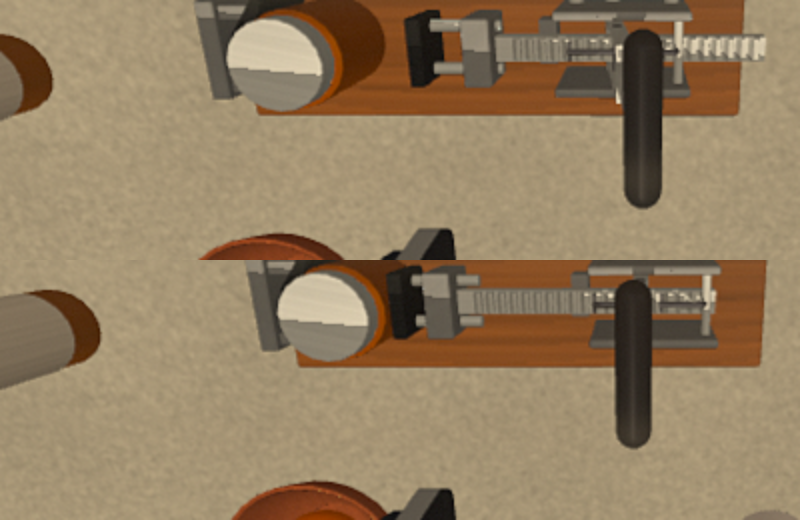

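The comparison shows the jar tight between V and jaw. The guide rods stick out about 24 px behind the block, which is 12-14 mm of spring or about 30 N. The gripper is clear, so I'm handing in.

```bash
python3 -c "
from bench import *
print(job_done())"
```

```text
the job is handed in; nothing more can be done
None
```

I stood the squat jar on the clamp board and pumped the lever until the moving jaw bit, plus one more stroke. I estimate it is gripped at about 30 N in the V jaw. The robot is clear and the job was handed in at about 28 s; no verdict came back.

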